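Set the joint between two glaze sample tiles with a spacer and hold it closed

ROBOT

A 6-joint arm with a two-finger parallel gripper is mounted at the origin on the work surface; the furniture and walls round the work are solid. World frame = base frame: x ahead of the robot, y to its left, z up, the work surface at z = 0. Lengths are in m, angles in rad, forces in N, time in s.
With the tool pointing down it reaches from about 0.35 to 0.85 m from the base axis. Payload 8.1 kg.
Tool frame: the origin (TCP) lies on the mounting face of the last link; the fingertips stand 186 mm ahead of it and the grasp point (between the pads) lies 167 mm ahead of it; z points along the fingers, y is the line along which they close (so a half turn about z gives the same grasp; the last joint's range is limited). The gripper opens to 93 mm and grips with 3 to 60 N. Pads are 15 mm wide; open, the fingers measure 128 mm over their backs; the gripper's body (75 mm by 188 mm) begins 65 mm behind the grasp point.
Start: joints at [1.264, 0.13, 1.488, -0, 1.523, -0.085], TCP at [0.132, 0.585, 0.405] pointing down, gripper open.
Joint ranges: [-2.96, 2.96], [-0.89, 2.26], [0.02, 2.5], [-1.34, 4.48], [0, 2.73], [-2.66, 2.66]. Speed limits (rad/s): [2.39, 2.39, 2.79, 3.14, 3.14, 3.14].

INTERFACE

Orientations are given as a rotation vector (axis times angle).
In Python, from plant import * gives the robot as it stands. The module is installed in compiled form; this text tells all that it offers.
- The arm moves only by the tool arm_command, never from a script. Its argument "increments" is a list of rows, each a list of 6 numbers: the shift along the tool's x, y, z in units of 0.2 m (1.0 is 0.2 m), then the turn, a rotation vector about the tool's x, y, z in units of pi rad (1.0 is pi rad). A call has exactly 5 rows; each row is the pose to reach, as a shift and turn from the pose commanded when the call began, along the tool's axes at that moment, turning the shorter way round; what a row does not reach only later rows make up. A row lasts 1/8 s, in which the tool goes at most 62.5 mm and 10.7 degrees, less where a joint would pass 70% of its speed; a pose out of reach is approached as far as the arm can. A call with a number of a shift or a turn outside -1 to 1 is refused whole. A call with a gripper value outside its range is refused whole. "fingers" is the closure, from -1 (fully open) to 1 (shut), set as the call begins (left out, the last holds). The fingers move at their own pace and stop on an object; "force" is the grip in N (left out, the last holds). Time passes only in rows, so rows that repeat a pose let the fingers close, or fill a call up. It gives the time, the measured TCP pose, the force, the opening and the grip force at its end, in the units of the state.
- read_state(): the state, without advancing time (a new reading comes with each control period).
- read_camera(name): name is "scene" or "top" or "wrist"; returns a dict with "image" (420x560x3 uint8, red, green, blue), "fx", "fy", "cx", "cy" (pixels), "T" (4x4, takes a point from camera to world coordinates). Camera axes: x right, y down, z forward; pixel columns grow to the right and rows downward; lengths in m; the calibration is good to about 2 mm. A picture is of the moment at which its call begins. There is no depth.
- close_job(): hands the job in; it is judged then, once.
The state is a dict: "t": time; "q": joint angles; "dq": joint speeds; "joint_torque": joint torques, N m; "tool_pos": TCP position; "orientation": TCP orientation; "force": force on the tool from outside, world axes, zero at the start; "wrist_torque": the same for the moment, N m; "opening": finger opening in m; "gripper_force": force on a finger pad.
Only numpy, scipy, OpenCV 4.12 (cv2) and the standard library are available. Lean on these libraries where they do the work, as an engineer would, in place of code of your own. Each camera call takes 0.05 s, during which the arm holds its last target. There are 200 camera calls.

TASK

On the sample board only one of the three gaps between a glued back tile and the loose tile in front of it is wide enough for the orange spacer: stand the spacer upright on the board in that gap, without shifting the tiles, and let go of it. Then push that loose tile straight back with the gripper until tile, spacer and back tile are flush against one another, and finish while still holding it pressed there with a light steady push; leave the other tiles and everything else where they are.

Things in the scene. Friction and masses are not known exactly. Their poses are not given: they have to be found in the camera images.
- board: (all sizes here in mm) fixed dark-brown wooden sample board, 290 (its x) x 190 (its y) x 12 high, that stands at a varying place and turn. Origin: centre of its underside; its top is 12 above. Its +y points toward the robot (give or take 0.22 rad), -y to the low wooden fence (10 high, 14 deep) on its far edge. Three lanes lie side by side along its x, 88 apart; in each a glued back tile at the fence and, nearer the robot, a loose front tile, with a gap between the two.
- back_a: cream tile 60x42x8 glued flat to the board next to the fence; which lane it has varies (tile_a is always in the same lane). Origin: centre of its underside. Its x (60 long) runs across the lane, along the board's x; its y (42) runs along the lane, +y toward the robot, so its near edge is at y = +21.
- tile_a: cream tile 60x42x8, loose, about 30 g, lying flat on the board on the robot's side of back_a, axes about as back_a's. Origin: centre of its underside. The gap to the back tile is the distance of the two origins less 42: in one lane, it can be any of the three, 17 to 21; in the other two 4 to 6.5, too narrow for the spacer. Between its near edge and the board's near edge lie at least 65 of bare board; between neighbouring lanes' tiles 24 or more.
- back_b: cream tile 60x42x8 glued flat to the board next to the fence; which lane it has varies (tile_b is always in the same lane). Origin: centre of its underside. Its x (60 long) runs across the lane, along the board's x; its y (42) runs along the lane, +y toward the robot, so its near edge is at y = +21.
- tile_b: cream tile 60x42x8, loose, about 30 g, lying flat on the board on the robot's side of back_b, axes about as back_b's. Origin: centre of its underside. The gap to the back tile is the distance of the two origins less 42: in one lane, it can be any of the three, 17 to 21; in the other two 4 to 6.5, too narrow for the spacer. Between its near edge and the board's near edge lie at least 65 of bare board; between neighbouring lanes' tiles 24 or more.
- back_c: cream tile 60x42x8 glued flat to the board next to the fence; which lane it has varies (tile_c is always in the same lane). Origin: centre of its underside. Its x (60 long) runs across the lane, along the board's x; its y (42) runs along the lane, +y toward the robot, so its near edge is at y = +21.
- tile_c: cream tile 60x42x8, loose, about 30 g, lying flat on the board on the robot's side of back_c, axes about as back_c's. Origin: centre of its underside. The gap to the back tile is the distance of the two origins less 42: in one lane, it can be any of the three, 17 to 21; in the other two 4 to 6.5, too narrow for the spacer. Between its near edge and the board's near edge lie at least 65 of bare board; between neighbouring lanes' tiles 24 or more.
- spacer: loose orange plastic spacer, about 40 g, standing upright on the bench to the robot's right of the board. Thickness 10 (its x) all the way up; foot 56 wide (its y) and 14 high, then a grip fin 26 wide up to 52. Origin: centre of its underside; z up. Either face may go forward. It stands by itself when let go.
- glaze_green: bystander: green glaze jar, 70x70x117. Origin: centre of its underside. To be left alone.
- engobe_yellow: bystander: grey bottle with a yellow label, 70x70x141. Origin: centre of its underside. To be left alone.
- egg_cup: bystander: small white cup, 48x49x42. Origin: centre of its underside. To be left alone.
- lid_yellow: bystander: upturned white screw lid with yellow glaze in it, 66x66x13. Origin: centre of its underside. To be left alone.
- grey_cup: bystander: speckled grey cup, 83x84x65. Origin: centre of its underside. To be left alone.
- pencil: bystander: yellow pencil lying on the bench, 8x126x8. Origin: centre of its underside. To be left alone.
There are look-alikes about, which are no part of the job. Leave any blue or turquoise look-alike of the tile_c alone.

How it is judged:
By the outcome, as a careful person would: the job done as asked, in the order asked, and still so for the second after the job is handed in, while the arm keeps its last pose, push and grip.
It also fails if it takes over 53 s, if anything falls off the work surface, if the arm or the gripper's body presses on something with over 40 N, if the wrist force passes 120 N, or if a joint passes its speed limit or range.

## Working session

There is one attempt and no reset: what is moved stays moved. The work goes in short steps, Python scripts to look and compute and a tool call to move; the robot and the scene stay as the last step left them, time stands still between calls to the robot, and variables do not carry over. Pictures are saved under pics/ and viewed, at most 10 in all, crops included, and the job is handed in when it is done.

Besides the shell and the picture viewer there is one more tool, called after "Request:" by a JSON object that holds its "op" and its "data". arm_command: Moves the arm, as the interface text tells. Shifts and turns lie within -1 to 1; 1 stands for 0.2 m of shift or pi rad of turn. Its arguments: {"type":"object","properties":{"increments":{"type":"array","items":{"type":"array","items":{"type":"number","minimum":-1,"maximum":1}}},"fingers":{"type":"number"},"force":{"type":"number"}},"required":["increments"]}

```bash
mkdir -p pics
python3 - <<'E'
from plant import *
import cv2,pickle
s=read_state();print(s['t'],s['tool_pos'],s['orientation'],s['opening'])
d={}
for n in("top","scene"):
    c=read_camera(n);d[n]=c;cv2.imwrite(f'pics/{n}0.png',c['image'][:,:,::-1]);print(n,c['fx'],c['fy'],c['cx'],c['cy'],c['T'])
pickle.dump(d,open('c0.pkl','wb'))
E
```

```text
0.0 [0.1319005  0.58509284 0.4036927 ] [-3.47674970e-01 -3.12193058e+00  2.80859593e-03] 0.09281836477266302
top 384.7082767271037 384.7082767271037 280.34992395133975 212.93171198757628 [[ 0.02047194 -0.98663033  0.16168331  0.35011458]
 [-0.9996458  -0.01744899  0.02009476 -0.01613542]
 [-0.01700489 -0.16203742 -0.98663808  1.15032688]
 [ 0.          0.          0.          1.        ]]
scene 387.548367139049 387.548367139049 281.72383788627326 207.7549973918056 [[ 0.89361797 -0.32848117  0.3058546   0.20508238]
 [-0.44845543 -0.68123736  0.57862196 -0.57839436]
 [ 0.01829317 -0.65422915 -0.75607512  0.81314696]
 [ 0.          0.          0.          1.        ]]
```

View pics/top0.png

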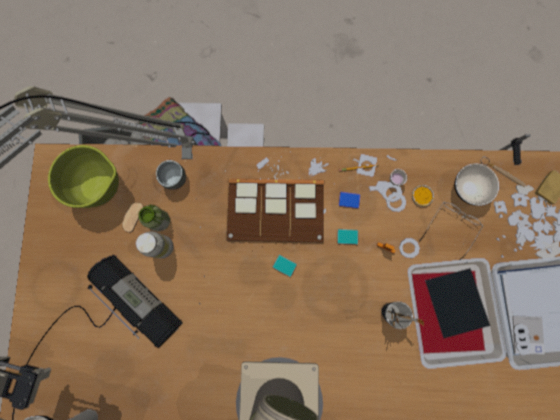

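View pics/scene0.png

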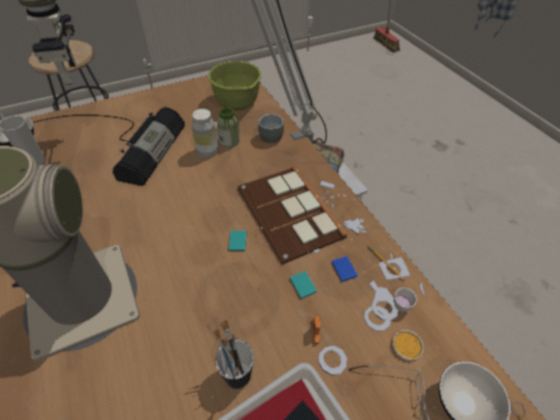

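The top view shows the board at about x 228–323, y 182–242, and the right lane at (305,200) looks wide. Spacer candidates are the orange thing at (387,247) and the orange bit on paper at (368,166). Blue and turquoise look-alikes of tile_c are at (349,200), (348,237) and (285,266). I'll check this in a close crop.

Run:
```python
import cv2,numpy as np
a=cv2.imread('pics/top0.png');b=cv2.imread('pics/scene0.png')
f=lambda im,x,y,w,h,k:cv2.resize(im[y:y+h,x:x+w],None,fx=k,fy=k,interpolation=cv2.INTER_CUBIC)
A=f(a,222,172,108,76,7);cv2.imwrite('pics/tA.png',A)
B=np.hstack([f(a,362,222,50,50,8),f(b,292,303,50,50,8)]);cv2.imwrite('pics/sp.png',B)
```

```text
(no output)
```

View pics/tA.png

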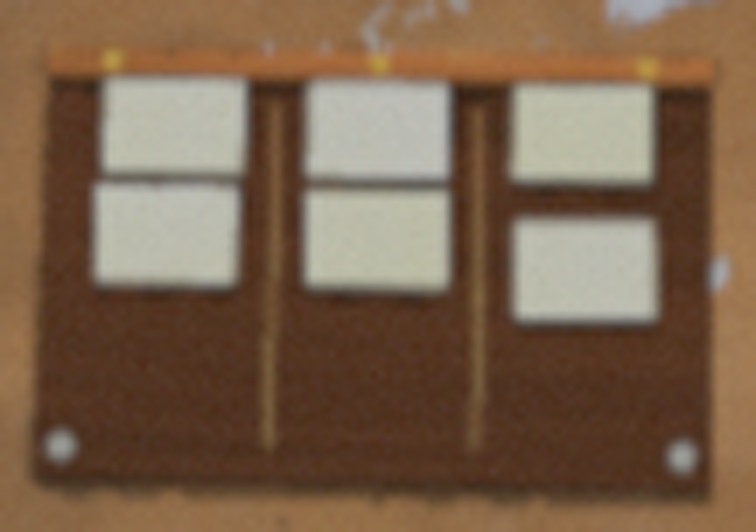

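View pics/sp.png

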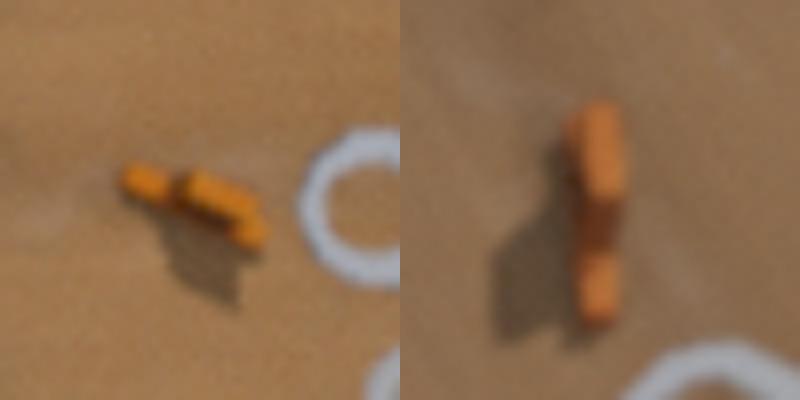

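The right lane has the wide gap: its back tile's near edge is at crop row ~184 and its loose tile's far edge at ~217. The other two gaps are slivers. The orange thing at (387,247) is a thin upright piece with a foot and a fin, so it is the spacer.

```bash
cat > h.py <<'E'
import numpy as np,cv2,pickle
from scipy.spatial.transform import Rotation as R
def ray(c,p,z):
    p=np.atleast_2d(np.array(p,float))
    d=np.c_[(p[:,0]-c['cx'])/c['fx'],(p[:,1]-c['cy'])/c['fy'],np.ones(len(p))]@c['T'][:3,:3].T
    o=c['T'][:3,3];return o+d*((z-o[2])/d[:,2])[:,None]
def un(p,k,x,y): return (np.array(p,float)+.5)/k-.5+[x,y]
def goal(s,pos,yaw):
    """tool pointing down, tool y-axis direction at world angle yaw; returns row units"""
    y=np.array([np.cos(yaw),np.sin(yaw),0]);z=np.array([0,0,-1.]);G=np.c_[np.cross(y,z),y,z]
    R0=R.from_rotvec(s['orientation']);
    d=R0.inv().apply(np.array(pos)-s['tool_pos'])/.2
    r=(R0.inv()*R.from_matrix(G)).as_rotvec()/np.pi
    return np.round(np.r_[d,r],4)
E
python3 - <<'E'
from h import *
d=pickle.load(open('c0.pkl','rb'));t=d['top']
np.set_printoptions(precision=4,suppress=True)
f=lambda p,z:ray(t,un(p,7,222,172),z)
print('back',f([(512,82),(655,82),(655,184),(510,182)],.02))
print('front',f([(514,217),(658,216),(659,322),(513,324)],.02))
print('board near',f([(38,485),(708,498)],.012), 'far',f([(50,80),(713,80)],.012))
g=lambda p,z:ray(t,un(p,8,362,222),z)
print('foot',g([(124,178),(264,237)],.014),'fin',g([(188,188),(255,218)],.052))
g=lambda p,z:ray(d['scene'],un(p,8,-50+292,303),z)
print('s foot',g([(598,315)],.014),'fin',g([(600,108),(602,190)],.052))
R0=R.from_rotvec([-3.47674970e-01,-3.12193058e+00,2.80859593e-03]);print(R0.as_matrix())
E
```

```text
back [[ 0.6266 -0.0346  0.02  ]
 [ 0.6276 -0.096   0.02  ]
 [ 0.5829 -0.0963  0.02  ]
 [ 0.5827 -0.0343  0.02  ]]
front [[ 0.5675 -0.0363  0.02  ]
 [ 0.569  -0.0977  0.02  ]
 [ 0.5233 -0.0983  0.02  ]
 [ 0.5213 -0.0365  0.02  ]]
board near [[ 0.4498  0.1638  0.012 ]
 [ 0.4497 -0.12    0.012 ]] far [[ 0.6262  0.1662  0.012 ]
 [ 0.6309 -0.1217  0.012 ]]
foot [[ 0.4493 -0.2794  0.014 ]
 [ 0.4286 -0.3301  0.014 ]] fin [[ 0.4429 -0.2932  0.052 ]
 [ 0.4327 -0.3166  0.052 ]]
s foot [[ 0.4266 -0.3318  0.014 ]] fin [[ 0.4442 -0.2958  0.052 ]
 [ 0.4334 -0.3156  0.052 ]]
[[-0.9755  0.22   -0.0006]
 [ 0.22    0.9755 -0.0017]
 [ 0.0002 -0.0018 -1.    ]]
```

Request:
{"op": "arm_command", "data": {"increments": [[-0.2, -0.21, 0, 0, 0, 0.05], [-0.4, -0.42, 0, 0, 0, 0.1], [-0.6, -0.63, 0, 0, 0, 0.15], [-0.8, -0.84, 0, 0, 0, 0.2], [-0.95, -1.0, 0, 0, 0, 0.25]]}}

```text
t: 0.72
tool_pos: [0.274, 0.3465, 0.4044]
orientation: [1.524, 2.747, -0.001]
force: [1.5, 1.3, -0.7]
opening: 0.0932
gripper_force: 0.0
```

Run:
```python
from h import *
from plant import *
s=read_state();print(s['t'],s['tool_pos'],goal(s,[.52,-.066,.4],0))
```

```text
0.725 [0.27396832 0.3464662  0.40439276] [-2.4009e+00 -4.7800e-02  2.2900e-02 -0.0000e+00  1.0000e-04  1.7750e-01]
```

Request:
{"op": "arm_command", "data": {"increments": [[-0.25, 0, 0, 0, 0, 0], [-0.5, 0, 0, 0, 0, 0], [-0.75, -0.01, 0, 0, 0, 0], [-1.0, -0.02, 0, 0, 0, 0], [-1.0, -0.02, 0, 0, 0, 0]]}}

```text
t: 1.35
tool_pos: [0.3778, 0.1747, 0.4044]
orientation: [1.523, 2.747, -0.001]
force: [-0.3, -0.2, 0.6]
opening: 0.0929
gripper_force: 0.0
```

Request:
{"op": "arm_command", "data": {"increments": [[-0.25, 0, 0, 0, 0, 0.04], [-0.5, 0, 0, 0, 0, 0.08], [-0.75, 0, 0, 0, 0, 0.12], [-1.0, -0.02, 0, 0, 0, 0.16], [-1.0, -0.02, 0, 0, 0, 0.1775]]}}

```text
t: 1.98
tool_pos: [0.4811, 0.0045, 0.4041]
orientation: [-2.221, -2.221, 0.001]
force: [-0.4, 0.7, 0.1]
opening: 0.0926
gripper_force: 0.0
```

Run:
```python
from h import *
from plant import *
s=read_state();print(s['t'],s['tool_pos'],s['q'],goal(s,[.52,-.066,.4],0),goal(s,[.4385,-.305,.35],np.radians(-22.2)))
c=read_camera('wrist');pickle.dump(c,open('w1.pkl','wb'));print(c['T'],c['fx'],c['cx'],c['cy']);cv2.imwrite('pics/w1.png',c['image'][:,:,::-1])
```

```text
1.975 [0.48109418 0.00448355 0.404139  ] [-9.71614862e-02 -1.95673683e-01  1.80824995e+00 -3.51906135e-04
  1.53001373e+00 -9.73711702e-02] [-3.525e-01  1.945e-01  2.060e-02 -3.000e-04  1.000e-04  1.000e-04] [-1.5473e+00 -2.1300e-01  2.7130e-01 -3.0000e-04  1.0000e-04  1.2340e-01]
[[ 9.99999641e-01 -6.09605176e-04 -5.88284250e-04  4.81286670e-01]
 [-7.53467864e-04 -9.57432612e-01 -2.88655896e-01  8.48667608e-02]
 [-3.87276398e-04  2.88656236e-01 -9.57432727e-01  3.83499032e-01]
 [ 0.00000000e+00  0.00000000e+00  0.00000000e+00  1.00000000e+00]] 320.56042793327504 274.319207844434 216.62897263568485
```

View pics/w1.png

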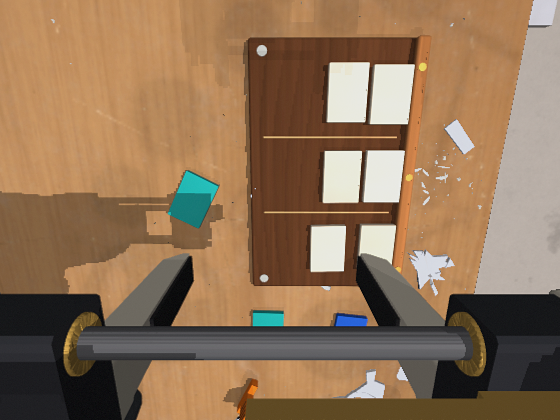

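The wrist view shows all six tiles. In the lower (right) lane the loose tile is at about (328,248) and the back tile's near edge is at column ~359. The spacer is at about (246,395), partly hidden. I'll measure the tiles numerically.

Run:
```python
from h import *
np.set_printoptions(precision=4,suppress=True)
c=pickle.load(open('w1.pkl','rb'))
# rectify plane z=.020, 0.25mm/px: u=(x-.44)*4000, v=(.19-y)*4000
W=np.array([[.44,.19],[.66,.19],[.66,-.13],[.44,-.13]])
X=np.c_[W,np.full(4,.02)]-c['T'][:3,3];Xc=X@c['T'][:3,:3]
px=(Xc[:,:2]/Xc[:,2:])*[c['fx'],c['fy']]+[c['cx'],c['cy']]
H=cv2.getPerspectiveTransform(px.astype(np.float32),np.array([[0,0],[880,0],[880,1280],[0,1280]],np.float32))
im=cv2.warpPerspective(c['image'],H,(880,1280),flags=cv2.INTER_CUBIC)
cv2.imwrite('pics/rect1.png',im[:,:,::-1])
hsv=cv2.cvtColor(im,cv2.COLOR_RGB2HSV)
m=((hsv[...,2]>190)&(hsv[...,1]<60)).astype(np.uint8)
m=cv2.morphologyEx(m,cv2.MORPH_OPEN,np.ones((15,15)))
for k in cv2.findContours(m,cv2.RETR_EXTERNAL,cv2.CHAIN_APPROX_NONE)[0]:
    if cv2.contourArea(k)<10000: continue
    (a,b),(w,h),an=cv2.minAreaRect(k)
    print('ctr',.44+a/4000,.19-b/4000,'size',w/4,h/4,'ang',an, 'xrange',.44+k[:,0,0].min()/4000,.44+k[:,0,0].max()/4000)
```

```text
ctr 0.5459555130004883 -0.06584805297851565 size 59.84160232543945 41.44660568237305 ang 88.93909454345703 xrange 0.525 0.56675
ctr 0.605249984741211 -0.05875 size 46.99999237060547 40.99999237060547 ang 90.0 xrange 0.58475 0.62575
ctr 0.557875 0.02237501525878907 size 41.24999237060547 59.24999237060547 ang 0.0 xrange 0.53725 0.5785
ctr 0.605249984741211 0.023125015258789072 size 40.99999237060547 58.74999237060547 ang 0.0 xrange 0.58475 0.62575
ctr 0.6055 0.11075 size 59.0 41.0 ang 90.0 xrange 0.585 0.626
ctr 0.55875 0.112875 size 58.75 41.0 ang 90.0 xrange 0.53825 0.57925
```

Request:
{"op": "arm_command", "data": {"increments": [[-0.25, 0, 0.05, 0, 0, 0.02], [-0.5, 0, 0.1, 0, 0, 0.05], [-0.75, 0, 0.15, 0, 0, 0.09], [-0.9, -0.2, 0.2, 0, 0, 0.1234], [-0.9, -0.2, 0.2, 0, 0, 0.1234]]}}

```text
t: 2.65
tool_pos: [0.4397, -0.1745, 0.3629]
orientation: [-2.602, -1.755, 0.003]
force: [1.4, 1.2, 0.4]
opening: 0.0932
gripper_force: 0.0
```

Run:
```python
from h import *
from plant import *
s=read_state();print(s['t'],s['tool_pos'],s['q'],goal(s,[.4385,-.305,.35],np.radians(-22.2)))
c=read_camera('wrist');pickle.dump(c,open('w2.pkl','wb'));cv2.imwrite('pics/w2.png',c['image'][:,:,::-1])
```

```text
2.65 [ 0.43968092 -0.17449791  0.36290647] [-4.86178371e-01 -1.94696072e-01  1.88283387e+00 -1.93712223e-04
  1.45714712e+00 -1.02078254e-01] [-6.072e-01  2.393e-01  6.350e-02 -1.200e-03 -1.000e-04  1.100e-03]
```

View pics/w2.png

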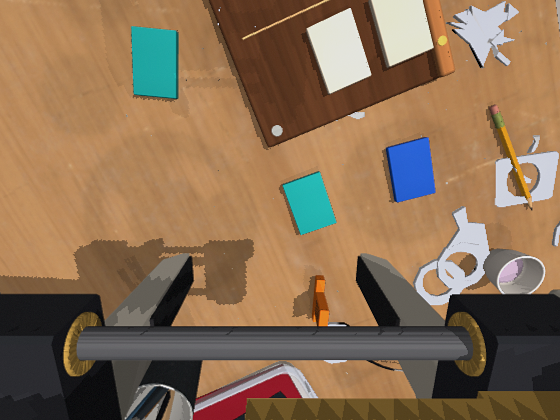

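The spacer is visible at (320,300) between the finger directions and partly under the bar. A turquoise look-alike is at (310,203) and a blue one at (411,170). I'll move above the spacer and measure it there.

Request:
{"op": "arm_command", "data": {"increments": [[-0.2, 0.08, 0.06, 0, 0, 0], [-0.4, 0.16, 0.1, 0, 0, 0], [-0.61, 0.24, 0.1, 0, 0, 0], [-0.61, 0.24, 0.1, 0, 0, 0], [-0.61, 0.24, 0.1, 0, 0, 0]]}}

```text
t: 3.32
tool_pos: [0.4414, -0.304, 0.3449]
orientation: [-2.601, -1.762, -0.001]
force: [0.2, 0.1, -0.1]
opening: 0.0931
gripper_force: 0.0
```

Run:
```python
from h import *
from plant import *
s=read_state();print(s['t'],s['tool_pos'])
c=read_camera('wrist');pickle.dump(c,open('w3.pkl','wb'))
T=c['T'];X=(np.array([.4385,-.305,.03])-T[:3,3])@T[:3,:3];p=X[:2]/X[2]*c['fx']+[c['cx'],c['cy']];print(p)
x,y=(int(v)-50 for v in p);print(x,y)
cv2.imwrite('pics/w3.png',cv2.resize(c['image'][y:y+100,x:x+100,::-1],None,fx=6,fy=6,interpolation=cv2.INTER_CUBIC))
```

```text
3.325 [ 0.44140869 -0.30397602  0.34491895]
[271.43015136 210.74285676]
221 160
```

View pics/w3.png

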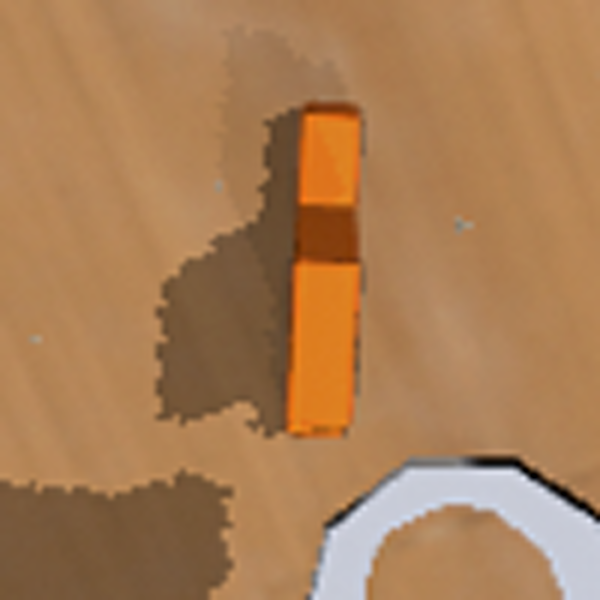

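The spacer's fin top is at crop (294,262)–(359,262)–(352,430)–(288,430). The visible foot top is (303,113)–(360,113) down to (298,206).

Run:
```python
from h import *
from plant import *
np.set_printoptions(precision=4,suppress=True)
c=pickle.load(open('w3.pkl','rb'));s=read_state()
g=lambda p,z:ray(c,un(p,6,221,160),z)
F=g([(294,262),(359,262),(352,430),(288,430)],.052);f=g([(303,113),(360,113),(357,206),(298,206)],.014)
print(F,f,F.mean(0))
a=(F[0]+F[1]-F[2]-F[3])/2;b=f[0]+f[1]-f[2]-f[3]
e=(f[0]+f[1])/2-F.mean(0)
for v in(a,b,e):print(np.hypot(*v[:2]),np.degrees(np.arctan2(v[1],v[0]))-90)
p=F.mean(0)
for z in (.30,.204): print(goal(s,[p[0],p[1],z],np.radians(np.degrees(np.arctan2(e[1],e[0]))-90)))
```

```text
[[ 0.442  -0.2924  0.052 ]
 [ 0.4508 -0.2959  0.052 ]
 [ 0.4403 -0.3197  0.052 ]
 [ 0.4314 -0.3162  0.052 ]] [[ 0.4486 -0.2786  0.014 ]
 [ 0.4572 -0.282   0.014 ]
 [ 0.4511 -0.2963  0.014 ]
 [ 0.4421 -0.2926  0.014 ]] [ 0.4411 -0.3061  0.052 ]
0.025987099138735172 -23.92156977385288
0.03095746957771961 -24.17328501808356
0.028309082442428503 -24.624829221385866
[-0.011   0.0035  0.2247  0.0001 -0.0002  0.0161]
[-0.0113  0.0034  0.7047  0.0001 -0.0002  0.0161]
```

Request:
{"op": "arm_command", "data": {"increments": [[-0.01, 0.004, 0.2, 0, 0, 0.014], [-0.01, 0.004, 0.4, 0, 0, 0.014], [-0.01, 0.004, 0.55, 0, 0, 0.014], [-0.01, 0.004, 0.7, 0, 0, 0.014], [-0.01, 0.004, 0.7, 0, 0, 0.014]]}}

```text
t: 4.0
tool_pos: [0.4398, -0.3051, 0.2025]
orientation: [-2.635, -1.702, 0.002]
force: [0.1, -0.0, 0.7]
opening: 0.0931
gripper_force: 0.0
```

Request:
{"op": "arm_command", "data": {"increments": [[0, 0, 0, 0, 0, 0], [0, 0, 0, 0, 0, 0], [0, 0, 0, 0, 0, 0], [0, 0, 0, 0, 0, 0], [0, 0, 0, 0, 0, 0]], "fingers": 1, "force": 12}}

```text
t: 4.62
tool_pos: [0.4404, -0.3076, 0.2049]
orientation: [2.64, 1.702, 0.0]
force: [-0.8, 0.2, -0.0]
opening: 0.0477
gripper_force: 0.0
```

Request:
{"op": "arm_command", "data": {"increments": [[0, 0, 0, 0, 0, 0], [0, 0, 0, 0, 0, 0], [0, 0, 0, 0, 0, 0], [0, 0, 0, 0, 0, 0], [0, 0, 0, 0, 0, 0]]}}

```text
t: 5.25
tool_pos: [0.4404, -0.3075, 0.2047]
orientation: [-2.64, -1.702, 0.0]
force: [-0.0, 1.1, -1.0]
opening: 0.01
gripper_force: 12.0
```

Request:
{"op": "arm_command", "data": {"increments": [[0, 0, 0, 0, 0, 0], [0, 0, 0, 0, 0, 0], [0, 0, 0, 0, 0, 0], [0, 0, -0.05, 0, 0, 0], [0, 0, -0.1, 0, 0, 0]]}}

```text
t: 5.88
tool_pos: [0.4405, -0.3075, 0.2256]
orientation: [2.64, 1.702, 0.0]
force: [-0.0, -0.5, -0.4]
opening: 0.0099
gripper_force: 12.0
```

Run:
```python
from h import *
from plant import *
s=read_state();print(s['t'],s['tool_pos'],s['opening'],s['gripper_force'],goal(s,[.5757,-.0655,.30],0),goal(s,[.47,-.22,.30],0))
```

```text
5.875 [ 0.44050546 -0.30754252  0.22559968] 0.009907743127608053 11.999924182891846 [ 1.3813e+00  1.1600e-01 -3.7210e-01  1.0000e-04  0.0000e+00 -1.3550e-01] [ 4.595e-01 -4.630e-02 -3.721e-01  1.000e-04  0.000e+00 -1.355e-01]
```

Request:
{"op": "arm_command", "data": {"increments": [[0.1, 0, -0.2, 0, 0, -0.03], [0.3, 0.03, -0.37, 0, 0, -0.06], [0.5, 0.05, -0.37, 0, 0, -0.09], [0.7, 0.06, -0.37, 0, 0, -0.12], [0.9, 0.08, -0.37, 0, 0, -0.1355]]}}

```text
t: 6.5
tool_pos: [0.5299, -0.149, 0.3001]
orientation: [2.218, 2.223, 0.001]
force: [0.5, -0.1, -0.3]
opening: 0.0098
gripper_force: 12.0
```

Run:
```python
from h import *
from plant import *
s=read_state();print(s['t'],s['tool_pos'],s['opening'],s['gripper_force'],goal(s,[.5757,-.0655,.30],0))
```

```text
6.5 [ 0.52994802 -0.14903353  0.30007873] 0.009796537234624248 11.99928805232048 [4.172e-01 2.297e-01 5.000e-04 5.000e-04 2.000e-04 7.000e-04]
```

Request:
{"op": "arm_command", "data": {"increments": [[0.15, 0.08, 0, 0, 0, 0], [0.3, 0.16, 0.05, 0, 0, 0], [0.417, 0.23, 0.15, 0, 0, 0], [0.417, 0.23, 0.25, 0, 0, 0], [0.417, 0.23, 0.25, 0, 0, 0]]}}

```text
t: 7.12
tool_pos: [0.5742, -0.0669, 0.2469]
orientation: [-2.219, -2.22, 0.004]
force: [-0.7, -0.6, -0.4]
opening: 0.0096
gripper_force: 12.0
```

Run:
```python
from h import *
from plant import *
np.set_printoptions(precision=5,suppress=True)
s=read_state();print(s['t'],s['tool_pos'],goal(s,[.5757,-.0655,.25],0))
c=read_camera('wrist');pickle.dump(c,open('w4.pkl','wb'));print(c['T'])
cv2.imwrite('pics/w4.png',cv2.resize(c['image'][130:330,170:430,::-1],None,fx=3,fy=3,interpolation=cv2.INTER_CUBIC))
```

```text
7.125 [ 0.57418 -0.06693  0.2469 ] [ 0.0071  0.0076 -0.0155 -0.0012 -0.0001  0.0001]
[[ 0.99999  0.00032 -0.0033   0.57429]
 [-0.00064 -0.9576  -0.2881   0.01346]
 [-0.00325  0.2881  -0.9576   0.2263 ]
 [ 0.       0.       0.       1.     ]]
```

View pics/w4.png

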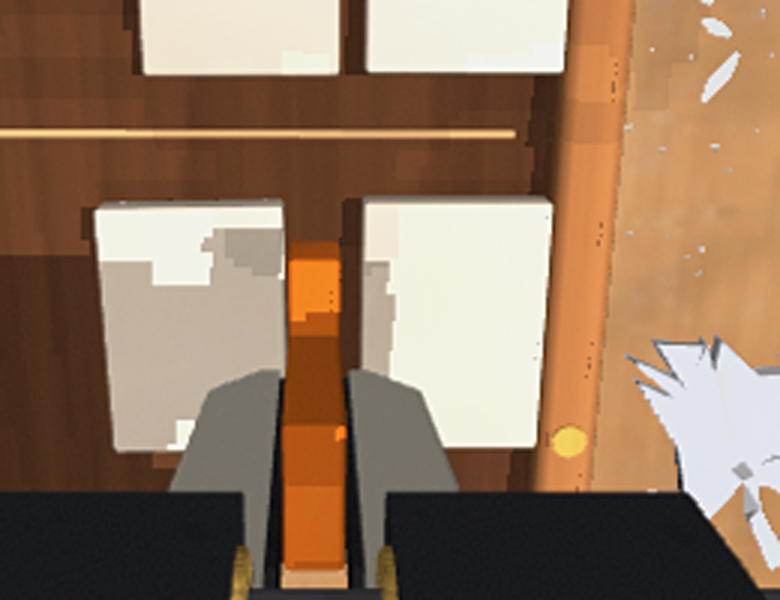

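The close view shows the gap between column 285 (front tile's far edge) and column 362 (back tile's near edge). The spacer foot's top spans columns 288–341 and begins at row ~262.

Run:
```python
from h import *
from plant import *
np.set_printoptions(precision=5,suppress=True)
c=pickle.load(open('w4.pkl','rb'));s=read_state()
g=lambda p,z:ray(c,un(p,3,170,130),z)
print('front',g([(284,206),(286,345),(97,210),(115,450)],.02))
print('back',g([(363,202),(360,360),(553,202),(537,447)],.02))
print('lane mid',g([(142,73),(338,73),(367,71),(565,71)],.02))
print('foot',g([(289,263),(340,263),(287,320),(341,320)],s['tool_pos'][2]-.2047+.014))
print(s['tool_pos'])
```

```text
front [[ 0.56699 -0.03599  0.02   ]
 [ 0.56714 -0.06882  0.02   ]
 [ 0.52571 -0.0369   0.02   ]
 [ 0.52614 -0.09568  0.02   ]]
back [[ 0.58438 -0.03508  0.02   ]
 [ 0.58421 -0.07253  0.02   ]
 [ 0.62613 -0.03507  0.02   ]
 [ 0.62657 -0.09478  0.02   ]]
lane mid [[ 0.5372  -0.00708  0.02   ]
 [ 0.5787  -0.0071   0.02   ]
 [ 0.58482 -0.00668  0.02   ]
 [ 0.62665 -0.00669  0.02   ]]
foot [[ 0.56913 -0.03775  0.05744]
 [ 0.57849 -0.03775  0.05744]
 [ 0.56867 -0.04888  0.05744]
 [ 0.57876 -0.04887  0.05744]]
[ 0.57461 -0.06737  0.24814]
```

Request:
{"op": "arm_command", "data": {"increments": [[0, 0.008, 0.04, 0, 0, 0], [0, 0.008, 0.08, 0, 0, 0], [0, 0.008, 0.09, 0, 0, 0], [0, 0.008, 0.09, 0, 0, 0], [0, 0.008, 0.09, 0, 0, 0]]}}

```text
t: 7.8
tool_pos: [0.5771, -0.0668, 0.231]
orientation: [2.221, 2.221, 0.0]
force: [0.7, -0.8, 0.0]
opening: 0.0094
gripper_force: 12.0
```

Run:
```python
from h import *
from plant import *
np.set_printoptions(precision=5,suppress=True)
s=read_state();print(s['t'],s['tool_pos'],s['force'])
c=read_camera('wrist');pickle.dump(c,open('w5.pkl','wb'));print(c['T'][:3,3],read_state()['tool_pos'])
cv2.imwrite('pics/w5.png',cv2.resize(c['image'][170:320,170:370,::-1],None,fx=4,fy=4,interpolation=cv2.INTER_CUBIC))
```

```text
7.8 [ 0.57706 -0.06677  0.23105] [ 0.72126 -0.80627  0.01133]
[0.57728 0.0136  0.21038] [ 0.57707 -0.06678  0.23105]
```

View pics/w5.png

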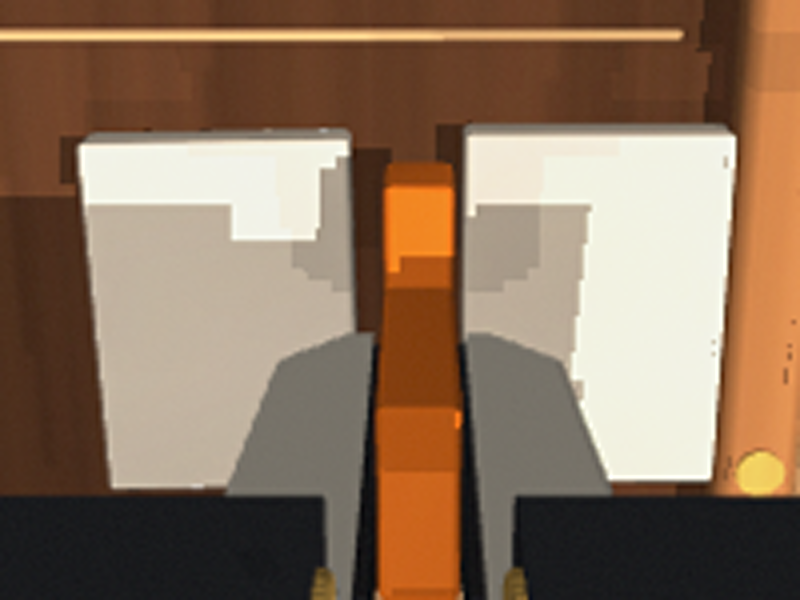

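The image shows the spacer centre at col 420 and the gap at 351–466 (centre 408). That calls for about 1.7 mm toward the robot, then about 14 mm of descent.

Request:
{"op": "arm_command", "data": {"increments": [[0, -0.0085, 0, 0, 0, 0], [0, -0.0085, 0.02, 0, 0, 0], [0, -0.0085, 0.04, 0, 0, 0], [0, -0.0085, 0.06, 0, 0, 0], [0, -0.0085, 0.067, 0, 0, 0]]}}

```text
t: 8.48
tool_pos: [0.575, -0.0667, 0.2167]
orientation: [-2.221, -2.221, 0.001]
force: [0.3, -0.0, -0.3]
opening: 0.0101
gripper_force: 12.0
```

Request:
{"op": "arm_command", "data": {"increments": [[0, 0, 0, 0, 0, 0], [0, 0, 0, 0, 0, 0], [0, 0, 0.002, 0, 0, 0], [0, 0, 0.004, 0, 0, 0], [0, 0, 0.004, 0, 0, 0]]}}

```text
t: 9.1
tool_pos: [0.5753, -0.0668, 0.2166]
orientation: [2.221, 2.221, 0.0]
force: [1.0, -0.1, 0.8]
opening: 0.0101
gripper_force: 12.0
```

Request:
{"op": "arm_command", "data": {"increments": [[0, 0, 0, 0, 0, 0], [0, 0, 0, 0, 0, 0], [0, 0, 0, 0, 0, 0], [0, 0, 0, 0, 0, 0], [0, 0, 0, 0, 0, 0]], "fingers": 0}}

```text
t: 9.72
tool_pos: [0.5752, -0.0668, 0.2165]
orientation: [2.221, 2.221, -0.0]
force: [0.0, -0.9, 0.1]
opening: 0.0463
gripper_force: 0.0
```

Request:
{"op": "arm_command", "data": {"increments": [[0, 0, -0.08, 0, 0, 0], [0, 0, -0.2, 0, 0, 0], [0, 0, -0.35, 0, 0, 0], [0, 0, -0.5, 0, 0, 0], [0, 0, -0.5, 0, 0, 0]]}}

```text
t: 10.35
tool_pos: [0.5765, -0.067, 0.3211]
orientation: [2.217, 2.217, 0.006]
force: [0.4, -0.1, 0.6]
opening: 0.0468
gripper_force: 0.0
```

Run:
```python
from h import *
from plant import *
np.set_printoptions(precision=5,suppress=True)
s=read_state();print(s['t'],s['tool_pos'],s['opening'],s['q'])
c=read_camera('wrist');pickle.dump(c,open('w6.pkl','wb'))
cv2.imwrite('pics/w6.png',c['image'][:,:,::-1])
T=c['T'];im=c['image'];hsv=cv2.cvtColor(im,cv2.COLOR_RGB2HSV)
# rectified measurement at z=.020 for cream tiles, orange foot top z=.026, fin top z=.064
def rect(z):
    W=np.array([[.50,0.],[.64,0.],[.64,-.13],[.50,-.13]]);X=(np.c_[W,np.full(4,z)]-T[:3,3])@T[:3,:3]
    px=X[:,:2]/X[:,2:]*c['fx']+[c['cx'],c['cy']]
    H=cv2.getPerspectiveTransform(px.astype(np.float32),np.float32([[0,0],[560,0],[560,520],[0,520]]))
    return cv2.cvtColor(cv2.warpPerspective(im,H,(560,520),flags=cv2.INTER_CUBIC),cv2.COLOR_RGB2HSV)
A=rect(.02);m=((A[...,2]>110)&(A[...,1]<70)).astype(np.uint8)
for y in(-.04,-.045,-.085,-.09):
    r=m[int(-y*4000)];e=np.flatnonzero(np.diff(r.astype(int)));print(y,.5+e/4000)
for z in(.026,.064):
    A=rect(z);o=((A[...,0]<16)&(A[...,1]>200)&(A[...,2]>100)).astype(np.uint8)
    k=max(cv2.findContours(o,cv2.RETR_EXTERNAL,cv2.CHAIN_APPROX_NONE)[0],key=cv2.contourArea)
    x,y,w,h=cv2.boundingRect(k);print(z,'x',.5+x/4000,.5+(x+w)/4000,'y',-y/4000,-(y+h)/4000)
```

```text
10.35 [ 0.57651 -0.06699  0.32106] 0.0467992397536636 [-0.20402  0.12796  1.64558  0.00001  1.3609  -0.20406]
-0.04 [0.5245  0.56675 0.58425 0.62625]
-0.045 [0.52475 0.56675 0.584   0.62625]
-0.085 [0.52575 0.56775 0.584   0.62625]
-0.09 [0.5255  0.56775 0.584   0.626  ]
0.026 x 0.5695 0.5815 y -0.03525 -0.093
0.064 x 0.5705 0.58075 y -0.0285 -0.07825
```

Request:
{"op": "arm_command", "data": {"increments": [[0, -0.1, 0, 0, 0, -0.05], [0, -0.2, 0, 0, 0, -0.1], [0, -0.3, 0, 0, 0, -0.15], [0, -0.38, 0, 0, 0, -0.2], [0, -0.38, 0, 0, 0, -0.25]], "fingers": 0.45}}

```text
t: 11.02
tool_pos: [0.4978, -0.0666, 0.3151]
orientation: [-1.194, -2.903, 0.001]
force: [-0.8, -0.2, 0.3]
opening: 0.0259
gripper_force: 0.0
```

Request:
{"op": "arm_command", "data": {"increments": [[0, 0, 0, 0, 0, -0.05], [0, 0, 0, 0, 0, -0.1], [0, 0, 0, 0, 0, -0.15], [0, 0, 0, 0, 0, -0.2], [0, 0, 0, 0, 0, -0.25]]}}

```text
t: 11.65
tool_pos: [0.4987, -0.0666, 0.3151]
orientation: [0.008, -3.139, -0.001]
force: [0.1, -0.2, 0.2]
opening: 0.0252
gripper_force: 0.0
```

Run:
```python
from h import *
from plant import *
s=read_state();print(s['t'],s['tool_pos'],s['opening'],s['q'],goal(s,[.498,-.0655,.25],np.pi/2),goal(s,[.498,-.0655,.201],np.pi/2))
```

```text
11.65 [ 0.49866366 -0.06663167  0.31513424] 0.025229105708659296 [-2.34780304e-01 -7.06555286e-02  1.85937294e+00  6.78169563e-07
  1.35524151e+00 -1.81074520e+00] [ 2.500e-03  5.500e-03  3.257e-01  2.000e-04 -7.000e-04  1.600e-03] [ 2.000e-03  5.400e-03  5.707e-01  2.000e-04 -7.000e-04  1.600e-03]
```

Request:
{"op": "arm_command", "data": {"increments": [[0, 0.005, 0.2, 0, 0, 0], [0, 0.005, 0.38, 0, 0, 0], [0, 0.005, 0.48, 0, 0, 0], [0, 0.005, 0.54, 0, 0, 0], [0, 0.005, 0.565, 0, 0, 0]]}}

```text
t: 12.28
tool_pos: [0.4988, -0.0657, 0.2026]
orientation: [0.0, -3.14, -0.001]
force: [-0.0, -0.0, 0.0]
opening: 0.0254
gripper_force: 0.0
```

Request:
{"op": "arm_command", "data": {"increments": [[-0.01, 0, 0, 0, 0, 0], [-0.02, 0, 0, 0, 0, 0], [-0.03, 0, 0, 0, 0, 0], [-0.035, 0, 0, 0, 0, 0], [-0.035, 0, 0, 0, 0, 0]]}}

```text
t: 12.9
tool_pos: [0.5064, -0.0658, 0.2037]
orientation: [-0.0, 3.141, -0.0]
force: [0.1, 0.3, -0.4]
opening: 0.0253
gripper_force: 0.0
```

```bash
cat > m.py <<'E'
from h import *
from plant import *
np.set_printoptions(precision=4,suppress=True)
s=read_state();print(s['t'],s['tool_pos'],s['force'],goal(s,s['tool_pos'],np.pi/2)[3:])
c=read_camera('wrist');cv2.imwrite('pics/last.png',c['image'][:,:,::-1]);T=c['T'];im=c['image']
W=np.array([[.50,0.],[.64,0.],[.64,-.13],[.50,-.13]]);X=(np.c_[W,np.full(4,.02)]-T[:3,3])@T[:3,:3]
px=X[:,:2]/X[:,2:]*c['fx']+[c['cx'],c['cy']]
H=cv2.getPerspectiveTransform(px.astype(np.float32),np.float32([[0,0],[560,0],[560,520],[0,520]]))
A=cv2.cvtColor(cv2.warpPerspective(im,H,(560,520),flags=cv2.INTER_CUBIC),cv2.COLOR_RGB2HSV)
m=((A[...,2]>110)&(A[...,1]<70)).astype(np.uint8);o=((A[...,0]<16)&(A[...,1]>200)&(A[...,2]>90)).astype(np.uint8)
for y in(-.041,-.045,-.065,-.085,-.09):
    f=lambda q:.5+np.flatnonzero(np.diff(q[int(-y*4000)].astype(int)))/4000
    print(y,f(m),'or',f(o))
E
python3 m.py
```

```text
12.9 [ 0.5064 -0.0658  0.2037] [ 0.0858  0.2993 -0.3713] [-0.      0.0001  0.    ]
-0.041 [0.5427 0.5675 0.5755 0.58   0.5803 0.5853 0.597 ] or []
-0.045 [0.5323 0.5853 0.597 ] or [0.5675 0.5757]
-0.065 [0.5208 0.5433] or [0.5675 0.5867 0.589  0.5948]
-0.085 [0.5232 0.551  0.5515 0.5527 0.5637 0.5853 0.597 ] or [0.5675 0.5755]
-0.09 [0.5427 0.551  0.5515 0.5527 0.5637 0.5667 0.5747 0.5853 0.597 ] or []
```

Request:
{"op": "arm_command", "data": {"increments": [[0, 0, 0.008, 0, 0, 0], [0, 0, 0.015, 0, 0, 0], [-0.01, 0, 0.015, 0, 0, 0], [-0.02, 0, 0.015, 0, 0, 0], [-0.03, 0, 0.015, 0, 0, 0]]}}

```text
t: 13.58
tool_pos: [0.5125, -0.0658, 0.2006]
orientation: [-0.0, 3.141, -0.0]
force: [-0.0, 0.4, -0.2]
opening: 0.0255
gripper_force: 0.0
```

Request:
{"op": "arm_command", "data": {"increments": [[-0.005, 0, 0, 0, 0, 0], [-0.01, 0, 0, 0, 0, 0], [-0.015, 0, 0, 0, 0, 0], [-0.02, 0, 0, 0, 0, 0], [-0.02, 0, 0, 0, 0, 0]]}}

```text
t: 14.2
tool_pos: [0.5163, -0.0658, 0.2006]
orientation: [0.0, 3.142, 0.0]
force: [0.1, -0.3, 0.3]
opening: 0.0253
gripper_force: 0.0
```

```bash
python3 m.py
```

```text
14.2 [ 0.5163 -0.0658  0.2006] [ 0.0845 -0.2684  0.2579] [ 0.  0. -0.]
-0.041 [0.5078 0.5503 0.5745 0.5865 0.59   0.6038] or []
-0.045 [0.5062 0.5417 0.585  0.6038] or [0.5745 0.5755 0.583  0.5835]
-0.065 [0.5218 0.5505] or [0.5747 0.586  0.588  0.5938 0.5958 0.602 ]
-0.085 [0.5052 0.5325 0.5583 0.559  0.5603 0.5713 0.585  0.6035] or [0.5745 0.5753]
-0.09 [0.5072 0.5503 0.5583 0.559  0.5603 0.571  0.574  0.5835 0.5847 0.6035] or []
```

Request:
{"op": "arm_command", "data": {"increments": [[0, 0, 0, 0, 0, 0], [-0.0025, 0, 0, 0, 0, 0], [-0.0025, 0, 0, 0, 0, 0], [-0.0025, 0, 0, 0, 0, 0], [-0.0025, 0, 0, 0, 0, 0]]}}

```text
t: 14.88
tool_pos: [0.5167, -0.0657, 0.2006]
orientation: [-0.0, 3.141, -0.0]
force: [0.7, 0.5, -0.7]
opening: 0.0252
gripper_force: 0.0
```

Request:
{"op": "arm_command", "data": {"increments": [[-0.0025, 0, 0, 0, 0, 0], [-0.0025, 0, 0, 0, 0, 0], [-0.0025, 0, 0, 0, 0, 0], [-0.0025, 0, 0, 0, 0, 0], [-0.0025, 0, 0, 0, 0, 0]]}}

```text
t: 15.5
tool_pos: [0.5172, -0.0657, 0.2006]
orientation: [0.0, 3.142, -0.0]
force: [-0.2, -0.1, 0.6]
opening: 0.0256
gripper_force: 0.0
```

Request:
{"op": "arm_command", "data": {"increments": [[-0.0025, 0, 0, 0, 0, 0], [-0.0025, 0, 0, 0, 0, 0], [-0.0025, 0, 0, 0, 0, 0], [-0.0025, 0, 0, 0, 0, 0], [-0.0025, 0, 0, 0, 0, 0]]}}

```text
t: 16.12
tool_pos: [0.5177, -0.0658, 0.2006]
orientation: [0.0, 3.142, -0.0]
force: [-0.7, -0.5, 0.9]
opening: 0.026
gripper_force: 0.0
```

Request:
{"op": "arm_command", "data": {"increments": [[-0.0015, 0, 0, 0, 0, 0], [-0.0015, 0, 0, 0, 0, 0], [-0.0015, 0, 0, 0, 0, 0], [-0.0015, 0, 0, 0, 0, 0], [-0.0015, 0, 0, 0, 0, 0]]}}

```text
t: 16.75
tool_pos: [0.518, -0.0658, 0.2005]
orientation: [0.0, 3.142, -0.0]
force: [0.0, -0.3, 0.1]
opening: 0.0256
gripper_force: 0.0
```

```bash
python3 m.py
```

```text
16.75 [ 0.518  -0.0658  0.2005] [ 0.0077 -0.2529  0.1328] [-0.  0. -0.]
-0.041 [0.5095 0.552  0.5763 0.5882 0.5915 0.6055] or []
-0.045 [0.5078 0.5437 0.5847 0.6055] or [0.5833 0.5837]
-0.065 [0.5232 0.5523] or [0.5765 0.5857 0.5877 0.5933 0.5955 0.6015 0.604  0.6048]
-0.085 [0.507  0.5343 0.56   0.5607 0.562  0.5725 0.5847 0.6052] or []
-0.09 [0.509  0.552  0.5603 0.5605 0.562  0.5727 0.5757 0.6052] or []
```

Run:
```python
from h import *
from plant import *
w=cv2.imread('pics/last.png');s=read_camera('scene');cv2.imwrite('pics/s2.png',s['image'][:,:,::-1])
def proj(c,P):
    X=(np.array(P)-c['T'][:3,3])@c['T'][:3,:3];return X[:2]/X[2]*c['fx']+[c['cx'],c['cy']]
u,v=proj(s,[.555,-.066,.02]).astype(int);print(u,v)
f=lambda im,x,y,a,b,k:cv2.resize(im[y:y+b,x:x+a],None,fx=k,fy=k,interpolation=cv2.INTER_CUBIC)
A=f(w,150,100,250,240,2.4);sc=f(s['image'][:,:,::-1],u-16,v-48,33,96,6)
print(A.shape,sc.shape)
cv2.imwrite('pics/mont.png',np.hstack([A,sc]))
```

```text
308 228
(576, 600, 3) (576, 198, 3)
```

View pics/mont.png

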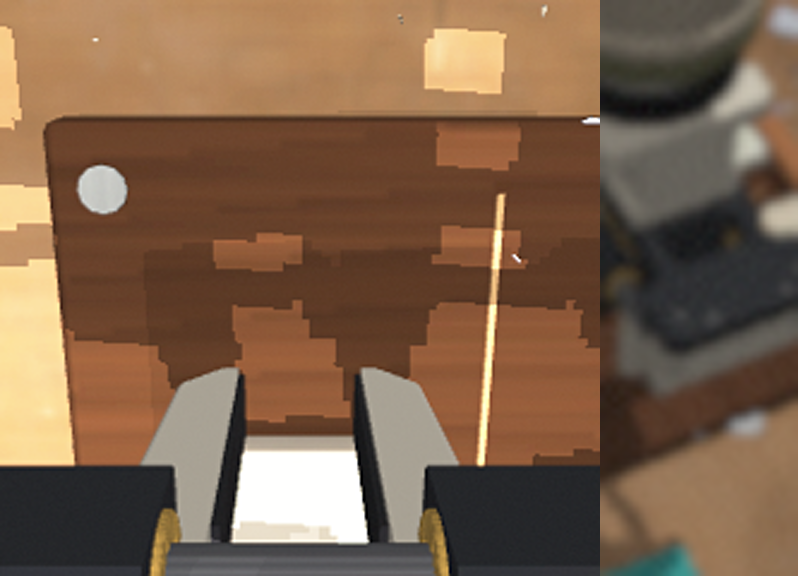

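The wrist view (robot-side camera) shows the loose tile's near edge between the fingers at crop row ~448, seen at columns 245–360. Spacer and back tile are hidden behind the fingers. I'll measure that edge.

```bash
cat > e.py <<'E'
from h import *
from plant import *
np.set_printoptions(precision=5,suppress=True)
c=read_camera('wrist');s=read_state();im=c['image'];v=im.min(2).astype(int)
P=[]
for u in range(258,296,6):
    col=v[270:322,u];r=270+int(np.argmax(col>215));P.append((u,r-.5))
print(s['t'],s['tool_pos'],s['force'],'edge x',ray(c,P,.02)[:,0],'rows',[p[1] for p in P])
E
python3 e.py
python3 - <<'E'
from h import *
from plant import *
for n in('top','scene'):
    c=read_camera(n);hsv=cv2.cvtColor(c['image'],cv2.COLOR_RGB2HSV)
E
```

```text
16.9 [ 0.51803 -0.06575  0.20053] [ 0.2043  -0.32008 -0.33925] edge x [0.52735 0.52735 0.52736 0.52736 0.52736 0.52737 0.52737] rows [287.5, 287.5, 287.5, 287.5, 287.5, 287.5, 287.5]
```

The tile's near edge is at x≈0.5274, aligned to the fingers. About 4.7 mm remain until flush, so I'll continue slowly.

Request:
{"op": "arm_command", "data": {"increments": [[-0.004, 0, 0, 0, 0, 0], [-0.008, 0, 0, 0, 0, 0], [-0.012, 0, 0, 0, 0, 0], [-0.015, 0, 0, 0, 0, 0], [-0.015, 0, 0, 0, 0, 0]]}}

```text
t: 17.62
tool_pos: [0.5211, -0.0658, 0.2006]
orientation: [0.0, 3.141, -0.0]
force: [-0.0, 0.3, -0.2]
opening: 0.0255
gripper_force: 0.0
```

Request:
{"op": "arm_command", "data": {"increments": [[-0.0025, 0, 0, 0, 0, 0], [-0.0025, 0, 0, 0, 0, 0], [-0.0025, 0, 0, 0, 0, 0], [-0.0025, 0, 0, 0, 0, 0], [-0.0025, 0, 0, 0, 0, 0]]}}

```text
t: 18.25
tool_pos: [0.5216, -0.0658, 0.2006]
orientation: [-0.0, 3.141, -0.0]
force: [0.1, -0.1, 0.2]
opening: 0.0258
gripper_force: 0.0
```

Request:
{"op": "arm_command", "data": {"increments": [[-0.0025, 0, 0, 0, 0, 0], [-0.0025, 0, 0, 0, 0, 0], [-0.0025, 0, 0, 0, 0, 0], [-0.0025, 0, 0, 0, 0, 0], [-0.0025, 0, 0, 0, 0, 0]]}}

```text
t: 18.88
tool_pos: [0.522, -0.0658, 0.2005]
orientation: [-0.0, -3.142, -0.0]
force: [-0.8, -0.7, -0.4]
opening: 0.0254
gripper_force: 0.1
```

```bash
python3 e.py
```

```text
18.925 [ 0.52202 -0.06575  0.20051] [ 0.80044 -0.35962  0.29513] edge x [0.53136 0.53136 0.53137 0.53137 0.53137 0.53138 0.53138] rows [287.5, 287.5, 287.5, 287.5, 287.5, 287.5, 287.5]
```

Less than 1 mm remains. I'll use 0.3–0.5 mm steps and watch the force.

Request:
{"op": "arm_command", "data": {"increments": [[-0.0025, 0, 0, 0, 0, 0], [-0.0025, 0, 0, 0, 0, 0], [-0.0025, 0, 0, 0, 0, 0], [-0.0025, 0, 0, 0, 0, 0], [-0.0025, 0, 0, 0, 0, 0]]}}

```text
t: 19.55
tool_pos: [0.5225, -0.0658, 0.2005]
orientation: [0.0, 3.142, 0.0]
force: [0.1, -0.1, -0.6]
opening: 0.0256
gripper_force: 0.0
```

Request:
{"op": "arm_command", "data": {"increments": [[-0.0015, 0, 0, 0, 0, 0], [-0.0015, 0, 0, 0, 0, 0], [-0.0015, 0, 0, 0, 0, 0], [-0.0015, 0, 0, 0, 0, 0], [-0.0015, 0, 0, 0, 0, 0]]}}

```text
t: 20.18
tool_pos: [0.5228, -0.0657, 0.2005]
orientation: [-0.0, -3.142, -0.0]
force: [-0.9, -0.9, 0.2]
opening: 0.0258
gripper_force: 0.3
```

```bash
python3 e.py
```

```text
20.225 [ 0.52282 -0.06576  0.20055] [-0.82411 -0.09394  0.92451] edge x [0.53214 0.53215 0.53215 0.53215 0.53216 0.53216 0.53216] rows [287.5, 287.5, 287.5, 287.5, 287.5, 287.5, 287.5]
```

Request:
{"op": "arm_command", "data": {"increments": [[-0.0015, 0, 0, 0, 0, 0], [-0.0015, 0, 0, 0, 0, 0], [-0.0015, 0, 0, 0, 0, 0], [-0.0015, 0, 0, 0, 0, 0], [-0.0015, 0, 0, 0, 0, 0]]}}

```text
t: 20.85
tool_pos: [0.5231, -0.0658, 0.2005]
orientation: [0.0, -3.141, -0.0]
force: [-2.1, 0.7, 1.0]
opening: 0.0255
gripper_force: 1.0
```

Request:
{"op": "arm_command", "data": {"increments": [[-0.0015, 0, 0, 0, 0, 0], [-0.0015, 0, 0, 0, 0, 0], [-0.0015, 0, 0, 0, 0, 0], [-0.0015, 0, 0, 0, 0, 0], [-0.0015, 0, 0, 0, 0, 0]]}}

```text
t: 21.48
tool_pos: [0.5232, -0.0658, 0.2005]
orientation: [0.0, -3.141, -0.0]
force: [-4.6, -0.9, 3.7]
opening: 0.0256
gripper_force: 2.6
```

Request:
{"op": "arm_command", "data": {"increments": [[-0.0015, 0, 0, 0, 0, 0], [-0.0015, 0, 0, 0, 0, 0], [-0.0015, 0, 0, 0, 0, 0], [-0.0015, 0, 0, 0, 0, 0], [-0.0015, 0, 0, 0, 0, 0]]}}

```text
t: 22.1
tool_pos: [0.5233, -0.0658, 0.2004]
orientation: [0.0, -3.14, -0.0]
force: [-6.3, -0.3, 5.2]
opening: 0.0258
gripper_force: 3.2
```

Request:
{"op": "arm_command", "data": {"increments": [[0.001, 0, 0, 0, 0, 0], [0.001, 0, 0, 0, 0, 0], [0.001, 0, 0, 0, 0, 0], [0.001, 0, 0, 0, 0, 0], [0.001, 0, 0, 0, 0, 0]]}}

```text
t: 22.72
tool_pos: [0.5232, -0.0657, 0.2004]
orientation: [0.0, -3.141, -0.0]
force: [-5.7, 0.2, 3.4]
opening: 0.0255
gripper_force: 2.6
```

```bash
python3 e.py
python3 - <<'E'
from h import *
from plant import *
for n in('top','scene'):
    c=read_camera(n);h=cv2.cvtColor(c['image'],cv2.COLOR_RGB2HSV)
    X=(np.array([.579,-.065,.045])-c['T'][:3,3])@c['T'][:3,:3];p=(X[:2]/X[2]*c['fx']+[c['cx'],c['cy']]).astype(int)
    o=((h[...,0]<16)&(h[...,1]>190)&(h[...,2]>110));q=o[p[1]-25:p[1]+25,p[0]-25:p[0]+25]
    print(n,p,q.sum(),[ (a.min()-25,a.max()-25) for a in np.nonzero(q)] if q.any() else '')
s=read_state();print(s['force'])
E
```

```text
22.775 [ 0.52323 -0.06577  0.20037] [-6.2272  -0.22304  2.90842] edge x [0.5323  0.5323  0.5323  0.53231 0.53231 0.53231 0.53232] rows [287.5, 287.5, 287.5, 287.5, 287.5, 287.5, 287.5]
top [305 197] 0 
scene [316 219] 0 
[-5.40446316 -0.47620598  3.72114243]
```

The tile edge at 0.5323 plus 42 plus 10 mm gives 0.5843, which matches the back tile's near edge at 0.584. The stack is flush under a steady push of about 5 N, so I'm handing in.

```bash
python3 -c "
from plant import *
print(close_job())"
```

```text
the job is handed in; nothing more can be done
None
```

The spacer was released upright in the wide right-hand gap, and I handed the job in with the loose tile still pressed back at about 5–6 N; flushness is confirmed by the tile's edge position and the steady push force, because the gripper hid the spacer from the cameras at the end.

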